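Pry the spring clip off a rack wheel's axle with the hooked pick

ROBOT

A 6-joint arm with a two-finger parallel gripper is mounted at the origin on the work surface. World frame = base frame: x ahead of the robot, y to its left, z up, the work surface at z = 0. Lengths are in m, angles in rad, forces in N, time in s.
With the tool pointing down it reaches from about 0.425 to 0.95 m from the base axis. Payload 14.7 kg.
Tool frame: the origin (TCP) lies midway between the tips of the shut fingers; the grasp point (between the pads) lies 19 mm behind it; z points along the fingers, y is the line along which they close (so a half turn about z gives the same grasp; the last joint's range is limited). The gripper opens to 85 mm and grips with 20 to 120 N. Pads are 22 mm wide; open, the fingers measure 114 mm over their backs; the gripper's body (76 mm by 85 mm) begins 54 mm behind the grasp point. The pads swing forward as they close: fully open they stand 13 mm farther back than shut.
Start: joints at [-1.211, 0.48, 1.596, -0, 1.065, -0.047], TCP at [0.257, -0.597, 0.231] pointing down, gripper open.
Joint ranges: [-2.75, 2.75], [-0.82, 2.05], [0.23, 2.67], [-1.56, 4.7], [0.09, 2.69], [-2.92, 2.92]. Speed limits (rad/s): [1.89, 1.89, 2.39, 3.01, 3.01, 3.01].

INTERFACE

Orientations are given as a unit quaternion [w, x, y, z].
In Python, from cell import manip gives the robot as it stands. The module is installed in compiled form; this text tells all that it offers.
- The arm moves only by the shell command python3 -m creep 'ROWS' [FORCE]. ROWS is JSON, a list that holds one entry, the list of rows, each a list of 5 numbers: the closure, from 0 (fully open) to 1 (shut), then the shift along the tool's x, y, z in m, then the turn about the tool's z in rad. In form: [[[hand, tx, ty, tz, twist], ...]]. A call has 1 to 12 rows; each row shifts and turns the commanded pose from where the row before left it, along the tool's axes as they then stand; what a row does not reach is not made up. A row lasts 1/12 s, in which the tool goes at most 41.7 mm and 7.16 degrees, less where a joint would pass 70% of its speed; a pose out of reach is approached as far as the arm can. A call with a gripper value outside its range is refused whole. The fingers move at their own pace and stop on an object; FORCE is the grip in N (left out, the last holds). Time passes only in rows, so rows that do not move let the fingers close. It gives the time, the measured TCP pose, the force, the opening and the grip force at its end, in the units of the state.
- manip.read_state(): the state, without advancing time (a new reading comes with each control period).
- manip.grab_frame(name): name is "scene" or "top" or "wrist"; returns a dict with "pixels" (400x640x3 uint8, red, green, blue), "K" (3x3 intrinsics, pixels), "k1" (the pictures are not rectified: a ray, as slopes to the right and down, at radius r is drawn at 1 + k1 r^2 times it, then the intrinsics apply), "cam_to_world" (4x4, takes a point from camera to world coordinates); the wrist camera has in their place "tool_from_camera" (4x4, takes a point from camera to tool coordinates, whose origin is the TCP and whose axes are the flange's). Camera axes: x right, y down, z forward; pixel columns grow to the right and rows downward; lengths in m; the calibration is good to about 2 mm. A picture is of the moment at which its call begins: read the wrist's pose just before it. There is no depth.
- manip.close_job(): hands the job in; it is judged then, once.
The state is a dict: "time": time; "joint_pos": joint angles; "dq": joint speeds; "tau": joint torques, N m; "tcp_pos": TCP position; "orientation": TCP orientation; "ft_force": force on the tool from outside, world axes, zero at the start; "ft_torque": the same for the moment, N m; "opening": finger opening in m; "finger_force": force on a finger pad.
Only numpy, scipy, OpenCV 4.12 (cv2) and the standard library are available. Lean on these libraries where they do the work, as an engineer would, in place of code of your own. Each camera call takes 0.05 s, during which the arm holds its last target. There are 200 camera calls.

TASK

Take the hooked pick from its wooden rest, feel its hook down through the eye of the spring clip that holds the rack wheel on its sloping axle, and pull the clip out of its groove, gently and with the pick only, so that it ends up in the aluminium tray under the wheel. Then lay the pick back in the notches of its rest and let go. Do not lean on or strike the wheel stand, and leave the jar, bowl and cup where they are.

Things in the scene. Friction and masses are not known exactly. Their poses are not given: they have to be found in the camera images.
- pick: Hooked pick, 170 to 190 mm long, 150 g. Origin: middle of its wooden handle (120 long x 18 wide (y) x 24 mm tall), 60 mm above the table in the rest; x along the handle to the hook, z opposite to the hook's point (up in the rest). Steel collars (6 mm long, 26 x 30 mm) at x = -36 and +36 mm; grip between them across the 18 mm. For the shank see point pick_nose.
- pick_nose (a point): Front end of the pick's clamping nose, x = 74 mm in the pick's frame. From it a 6 mm round steel shank runs on 2 to 22 mm, up 30 mm, on 29 mm, then down square: the hook's straight 6 mm leg, with a round end at z = -22 mm. The shank is clamped at any length: the leg's centre is at x = 105 to 125 mm, different each time and not reported: see it, or feel it, e.g. by touching the axle's side with the leg.
- clip: Sprung dark steel clip, 8 mm thick, 73 x 44 mm, 74 g, seated in the axle's groove. Origin on the axle's axis at mid thickness; z along the axle to its free end (leans 40 degrees from vertical), x up the slope; it comes off along -x. From the origin to -x: crossbar on the groove (x -12 to -20 mm), eye, bow (x -31 to -43 mm). Towards +x two sprung arms snap round the 24 mm groove.
- clip_eye (a point): Centre of the clip's eye, at x = -25.6 mm in the clip's frame: a right-angled opening through the clip, 11 mm along x, 22 mm along y. Hooked here and pulled along the clip's -x with 8 to 15 N (varies), the clip gives up to 12 mm with rising force, then snaps free; pulled some 45 mm more it clears the axle's boss and slides down the wheel into the tray.
- axle_seat (a point): Point of the axle where the clip's origin sits, 220 mm above the table, fixed to the stand. Beyond it (clip's +z) the axle's end, 34 mm thick, stands up from +5 to +29 mm close beside the eye: the hook's leg enters the eye only if within about 12 degrees of the axle's direction. Under the clip is a boss 40 mm in diameter, its top at -4 mm.
- wheel_face (a point): Centre of the wheel's flat upper face, 140 mm in diameter, 18 mm behind axle_seat along the axle and square to it. Between it and the clip's underside there is 14 mm of room at the eye.
- stand: Grey steel stand, fixed to the table, carrying the wheel; origin on the table straight below axle_seat. Its -x axis is the direction, seen from above, in which the slope falls and to which the axle's free end leans, 40 degrees from vertical.
- tray: Open aluminium tray fixed in front of the stand, 180 mm (x) by 200 mm (y), walls 40 mm high, 4 mm thick; origin at the centre of its underside, 125 mm from the stand's origin along the stand's -x; axes as the stand's. The wheel's lower edge hangs over it.
- rest: Wooden rest of the pick, fixed to the table; origin: centre of its underside. Base 150 (x) x 70 x 12 mm; posts 12 mm thick at x = -49 and +49 mm with U notches 26 mm wide, floor 48 mm and horn tops 66 mm above the table. The handle lies in them along x, hook to +x, its middle 60 mm above this origin, collars just inside the posts (4 mm of play each way).
- jar: Bystander: white plastic jar with black cap, 100 mm diameter, 170 mm high; origin under its centre.
- bowl: Bystander: white mixing bowl, 150 mm rim, 70 mm high; origin under its centre.
- cup: Bystander: paper cup, 80 mm rim, 110 mm high; origin under its centre.
Mind the look-alikes: they are no part of the job. Several things have the shape of the pick; the one meant has the colours described above.

How it is judged:
By the outcome, as a careful person would: the job done as asked, in the order asked, and still so for the second after the job is handed in, with the robot touching nothing.
It also fails if it takes over 50 s, if anything falls off the work surface, if the arm or the gripper's body presses on something with over 40 N, if the wrist force passes 120 N, or if a joint passes its speed limit or range.

## Working session

There is one attempt and no reset: what is moved stays moved. The work goes in short steps, Python scripts to look and compute and a shell command to move; the robot and the scene stay as the last step left them, time stands still between calls to the robot, and variables do not carry over. Pictures are saved under pics/ and viewed, at most 10 in all, crops included, and the job is handed in when it is done.

```bash
mkdir -p pics; ls; python3 - <<'E'
from cell import manip
import cv2,json
s=manip.read_state()
print({k:s[k] for k in s})
for n in("scene","top"):
    f=manip.grab_frame(n); cv2.imwrite(f"pics/{n}0.png",f["pixels"][:,:,::-1]); print(n,f["K"],f["k1"],f["cam_to_world"])
E
```

```text
pics
{'time': 0.0, 'joint_pos': array([-1.21063251e+00,  4.80806614e-01,  1.59689193e+00, -1.63993353e-06,
        1.06510524e+00, -4.66116844e-02]), 'dq': array([-0.00065002,  0.00125326, -0.00125706,  0.00154164,  0.00249171,
        0.00101137]), 'tau': array([ 1.45506205e-03, -9.50635743e+01, -4.30176044e+01, -1.25876404e-04,
        1.18977283e-02, -7.20925783e-06]), 'tcp_pos': array([ 0.25703444, -0.59655784,  0.23068203]), 'orientation': array([-5.98028298e-04,  9.79387653e-01,  2.01988758e-01, -9.52582937e-05]), 'ft_force': array([-0.10230139, -0.66904528, -0.43214979]), 'ft_torque': array([-0.0339174 ,  0.03970881, -0.03677917]), 'finger_force': 0.0, 'opening': 0.08532177303551483}
scene [[444.31062849   0.         324.46323265]
 [  0.         444.31062849 199.2103242 ]
 [  0.           0.           1.        ]] -0.03667773499638452 [[ 0.83567783  0.31610604 -0.44913197  1.11111962]
 [ 0.5490388  -0.45981744  0.69794292 -0.81052715]
 [ 0.01410526 -0.82984631 -0.55781372  0.82509751]
 [ 0.          0.          0.          1.        ]]
top [[415.23569646   0.         316.94655414]
 [  0.         415.23569646 199.09677649]
 [  0.           0.           1.        ]] 0.0023382587857983593 [[ 0.01642989 -0.99084884  0.13397254  0.40872928]
 [-0.99986268 -0.01599202  0.00434386  0.01522202]
 [-0.00216162 -0.13402551 -0.99097552  1.32870998]
 [ 0.          0.          0.          1.        ]]
```

View pics/scene0.png

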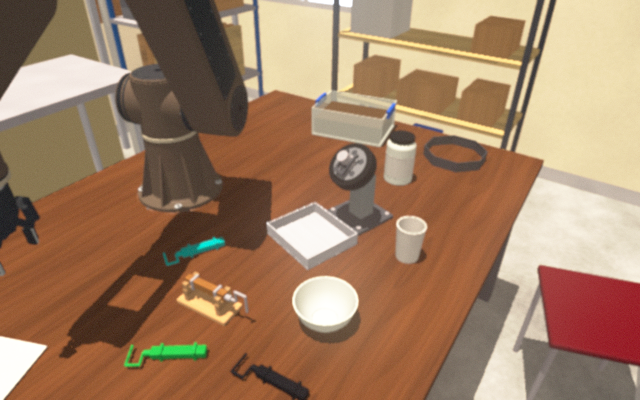

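View pics/top0.png

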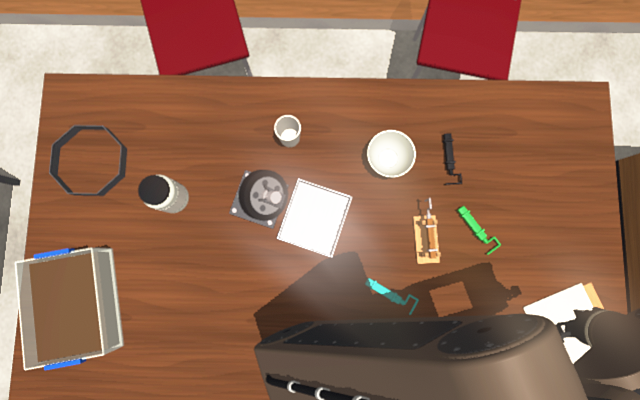

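```bash
cat > h.py <<'E'
import numpy as np, cv2
from cell import manip
from scipy.spatial.transform import Rotation as R
def grab(n,fn=None):
    s=manip.read_state(); f=manip.grab_frame(n)
    if "cam_to_world" in f: T=f["cam_to_world"]
    else:
        q=s["orientation"]; W=np.eye(4); W[:3,:3]=R.from_quat(np.r_[q[1:],q[0]]).as_matrix(); W[:3,3]=s["tcp_pos"]; T=W@f["tool_from_camera"]
    f["T"]=np.array(T)
    if fn: cv2.imwrite(fn,f["pixels"][:,:,::-1])
    return f
def rays(f,uv):
    d=np.array([f["k1"],0,0,0,0.])
    n=cv2.undistortPoints(np.float64(uv).reshape(-1,1,2),f["K"],d)[:,0]
    return f["T"][:3,3],np.c_[n,np.ones(len(n))]@f["T"][:3,:3].T
def plane(f,uv,z):
    o,r=rays(f,uv); return o+r*((z-o[2])/r[:,2])[:,None]
def proj(f,P):
    M=np.linalg.inv(f["T"]); P=np.atleast_2d(P)
    return cv2.projectPoints(P,cv2.Rodrigues(M[:3,:3])[0],M[:3,3],f["K"],np.array([f["k1"],0,0,0,0.]))[0][:,0]
E
python3 - <<'E'
from h import *
a=grab("top"); b=grab("scene")
# crops
A=cv2.resize(a["pixels"][150:270,210:350],None,fx=5.4,fy=5.4,interpolation=cv2.INTER_CUBIC)[:,:,::-1]
p=a["pixels"]; q=b["pixels"]
c1=cv2.resize(p[160:262,225:360],(400,300),interpolation=cv2.INTER_CUBIC)
c2=cv2.resize(p[185:275,395:515],(400,300),interpolation=cv2.INTER_CUBIC)
c3=cv2.resize(q[135:240,310:450],(400,300),interpolation=cv2.INTER_CUBIC)
c4=cv2.resize(q[262:337,165:265],(400,300),interpolation=cv2.INTER_CUBIC)
cv2.imwrite("pics/c.png",np.vstack([np.hstack([c1,c2]),np.hstack([c3,c4])])[:,:,::-1])
E
```

```text
(no output)
```

View pics/c.png

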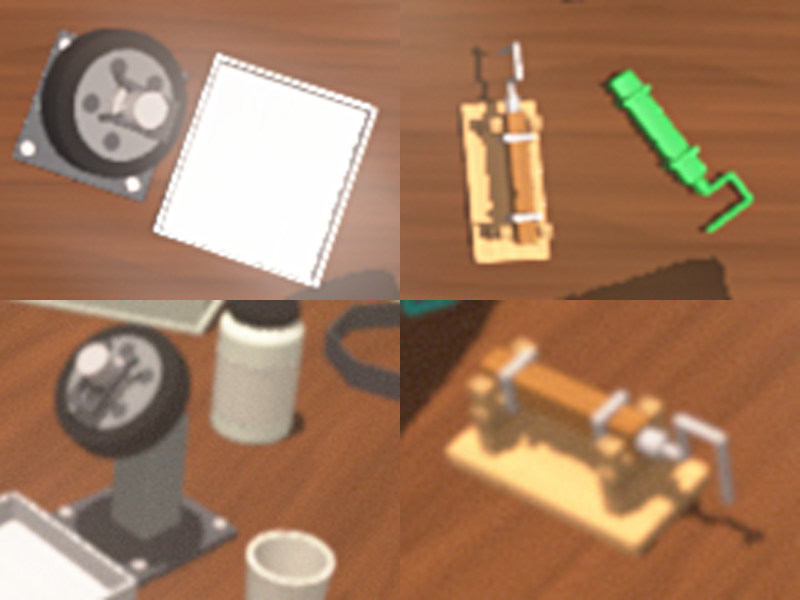

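```bash
python3 - <<'E'
from h import *
a=grab("top"); b=grab("scene")
S=lambda L,x0,y0,sx,sy,ox=0,oy=0:[(x0+(u-ox+.5)/sx-.5,y0+(v-oy+.5)/sy-.5) for u,v in L]
t=plane(a,S([(220,55),(377,107),(317,285),(155,232)],225,160,2.963,2.941),.04)
print("tray",t.round(4).tolist(),t.mean(0)); 
d=(t[0]+t[3]-t[1]-t[2])/2; print("len x",np.linalg.norm(d),"yaw stand x",np.degrees(np.arctan2(d[1],d[0])))
e=(t[0]+t[1]-t[2]-t[3])/2; print("len y",np.linalg.norm(e),"yaw y",np.degrees(np.arctan2(e[1],e[0])))
u=d[:2]/np.linalg.norm(d[:2]); st=t.mean(0)[:2]+.125*u; print("stand",st)
seat=np.r_[st,.22]; th=np.radians(40); ax=np.r_[-np.sin(th)*u,np.cos(th)]; up=np.r_[np.cos(th)*u,np.sin(th)]
tip=seat+ax*.029
print("eye",seat-up*.0256,"axle end top proj",proj(a,tip),proj(b,tip),"seat",proj(a,seat),proj(b,seat))
r=plane(a,S([(462,103),(543,99),(551,260),(474,262)],395,185,3.333,3.333,400),.012)
d=(r[0]+r[1]-r[2]-r[3])/2; print("rest",r.mean(0),np.linalg.norm(d),np.degrees(np.arctan2(d[1],d[0])))
# pick: handle ends top z=.072, collars z=.075
k=plane(a,S([(520,138),(525,217)],395,185,3.333,3.333,400),.075); print("collars",k, "mid",k.mean(0),np.degrees(np.arctan2(*(k[0]-k[1])[[1,0]])))
g=plane(a,S([(517,43),(517,78)],395,185,3.333,3.333,400),.092); print("shank top leg end",g, "dist",np.linalg.norm((g[0]-k.mean(0))[:2]))
print(manip.grab_frame("wrist")["tool_from_camera"].round(3).tolist())
print(R.from_quat(np.r_[manip.read_state()["orientation"][[1,2,3,0]]]).as_matrix().round(3))
E
```

```text
tray [[0.648, 0.0788, 0.04], [0.5943, -0.0885, 0.04], [0.4054, -0.0273, 0.04], [0.4578, 0.1424, 0.04]] [0.52639455 0.02635966 0.04      ]
len x 0.17665595429395148 yaw stand x 72.53265069394354
len y 0.1995605591389407 yaw y -18.235386636457164
stand [0.56391483 0.14559568]
eye [0.55802843 0.12688923 0.20354464] axle end top proj [[276.16055313 197.43010218]] [[340.73440231 154.91563048]] seat [[270.45265609 196.40710324]] [[345.46155993 159.9746722 ]]
rest [ 0.46598395 -0.32809746  0.012     ] 0.15100256343139512 2.492636522249087
collars [[ 0.5016748  -0.32374498  0.075     ]
 [ 0.43070826 -0.32678743  0.075     ]] mid [ 0.46619153 -0.32526621  0.075     ] 2.4548570758961152
shank top leg end [[ 0.58607838 -0.31818421  0.092     ]
 [ 0.55431714 -0.31755055  0.092     ]] dist 0.12009584497981063
[[0.0, -0.952, -0.306, 0.078], [1.0, 0.0, 0.0, -0.001], [-0.0, -0.306, 0.952, -0.142], [0.0, 0.0, 0.0, 1.0]]
[[ 0.918  0.396 -0.   ]
 [ 0.396 -0.918  0.   ]
 [ 0.    -0.    -1.   ]]
```

```bash
cat >> h.py <<'E'
def pose():
    s=manip.read_state(); q=s["orientation"]; return s["tcp_pos"],R.from_quat(np.r_[q[1:],q[0]]).as_matrix(),s
def go(p,yaw):
    """tool-axis shift (made before the turn) and twist to reach world p, tool-x yaw deg"""
    t,M,s=pose(); d=M.T@(np.array(p)-t); y=np.degrees(np.arctan2(M[1,0],M[0,0])); w=np.radians((y-yaw+180)%360-180)
    print("t",s["time"].round(2) if hasattr(s["time"],"round") else s["time"],"tcp",t.round(4),"yaw",round(y,2),"tilt",M[:,2].round(3),"F",s["ft_force"].round(1),"open",round(s["opening"],4),"ff",round(float(s["finger_force"]),1))
    print("shift",d.round(4),"n>=",np.linalg.norm(d)/.0417,"twist",round(w,4),"n>=",abs(w)/.125)
E
python3 -m creep '[[[0,0.0352,-0.0215,0,0],[0,0.0352,-0.0215,0,0],[0,0.0352,-0.0215,0,0],[0,0.0352,-0.0215,0,0],[0,0.0352,-0.0215,0,0],[0,0.0352,-0.0215,0,0],[0,0.0352,-0.0215,0,0],[0,0.0352,-0.0215,0,0],[0,0,0,0.02,0.121],[0,0,0,0.02,0.121],[0,0,0,0.02,0.121],[0,0,0,0,0]]]'
python3 - <<'E'
from h import *
go([.448,-.3273,.13],2.5)
f=grab("wrist","pics/w1.png")
E
```

```text
time: 1.35
tcp_pos: [0.4464, -0.3259, 0.1683]
orientation: [-0.002, 1.0, 0.019, -0.002]
ft_force: [-1.0, 0.7, -0.3]
opening: 0.0853
finger_force: 0.0
t 1.35 tcp [ 0.4464 -0.3259  0.1683] yaw 2.18 tilt [-0.004  0.003 -1.   ] F [-1.   0.7 -0.3] open 0.0853 ff 0.0
shift [0.0016 0.0015 0.0383] n>= 0.9194779908584451 twist -0.0056 n>= 0.044631329641997765
```

View pics/w1.png

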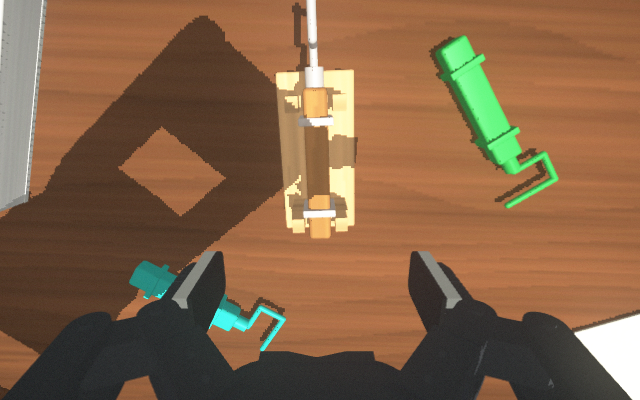

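```bash
python3 - <<'E'
from h import *
f=grab("wrist")
k=plane(f,[(316.5,120),(319.5,213)],.075); print(k,k.mean(0),np.degrees(np.arctan2(*(k[0]-k[1])[[1,0]])))
r=plane(f,[(277,73),(353,71),(354,229),(288,228)],.012); print("base",r.round(4).tolist(),r.mean(0))
hn=plane(f,[(286,104),(348,102),(291,226),(347,226)],.066); print("horn outer",hn.round(4).tolist())
c=k.mean(0); u=(k[0]-k[1])/np.linalg.norm(k[0]-k[1])
go([*(c-.018*u)[:2],.045],np.degrees(np.arctan2(u[1],u[0])))
E
```

```text
[[ 0.50378303 -0.3232125   0.075     ]
 [ 0.43134648 -0.3289507   0.075     ]] [ 0.46756475 -0.3260816   0.075     ] 4.529332250140202
base [[0.5371, -0.2867, 0.012], [0.5419, -0.3536, 0.012], [0.3905, -0.3669, 0.012], [0.3884, -0.2992, 0.012]] [ 0.46446546 -0.32659297  0.012     ]
horn outer [[0.5136, -0.3, 0.066], [0.5171, -0.346, 0.066], [0.415, -0.3059, 0.066], [0.4172, -0.3528, 0.066]]
t 1.45 tcp [ 0.4475 -0.3274  0.1713] yaw 2.76 tilt [-0.001  0.001 -1.   ] F [ 0.3 -0.2  0.6] open 0.0851 ff 0.0
shift [0.0022 0.0003 0.1263] n>= 3.028217182269974 twist -0.0309 n>= 0.24745430070092211
```

```bash
python3 -m creep '[[[0,0.001,0,0.03,-0.015],[0,0.001,0,0.035,-0.015],[0,0,0,0.03,0],[0,0,0,0.02,0],[0,0,0,0.011,0],[0,0,0,0,0],[0.7,0,0,0,0],[1,0,0,0,0],[1,0,0,0,0],[1,0,0,0,0]]]' 40
python3 -c "
from h import *
go([.45,-.327,.045],4)"
```

```text
time: 2.28
tcp_pos: [0.4504, -0.328, 0.0466]
orientation: [0.001, 0.999, 0.037, 0.001]
ft_force: [-0.6, -0.0, -1.0]
opening: 0.0391
finger_force: 0.0
t 2.2833 tcp [ 0.4504 -0.328   0.0466] yaw 4.25 tilt [ 0.002 -0.001 -1.   ] F [-0.6 -0.  -1. ] open 0.0391 ff 0.0
shift [-0.0003 -0.001   0.0016] n>= 0.04649871763969755 twist 0.0044 n>= 0.035151791468897166
```

```bash
python3 -m creep '[[[1,0,0,0,0],[1,0,0,0,0],[1,0,0,0,0],[1,0,0,0,0],[1,0,0,-0.015,0],[1,0,0,-0.025,0],[1,0,0,-0.025,0],[1,-0.03,0,0,0],[1,-0.03,0,0,0],[1,0,0,0,0]]]' 40
python3 - <<'E'
from h import *
c=np.array([.417,-.3295]); u=np.r_[np.cos(np.radians(49)),np.sin(np.radians(49))]
go([*(c-.0584*u),.105],49)
grab("wrist","pics/w2.png")
E
```

```text
time: 3.12
tcp_pos: [0.3855, -0.3307, 0.1105]
orientation: [-0.001, 0.999, 0.037, -0.001]
ft_force: [0.9, 0.6, -1.5]
opening: 0.0175
finger_force: 39.7
t 3.1167 tcp [ 0.3855 -0.3307  0.1105] yaw 4.21 tilt [-0.003  0.002 -1.   ] F [ 0.9  0.6 -1.5] open 0.0175 ff 39.7
shift [-0.01    0.0423  0.0054] n>= 1.0496891478251384 twist -0.7817 n>= 6.253458129909847
```

View pics/w2.png

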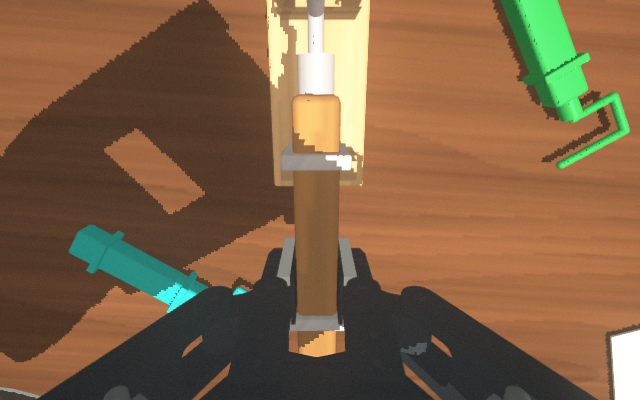

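```bash
python3 -m creep '[[[1,-0.005,0.021,0,0],[1,-0.005,0.021,0,0],[1,0,0,0,-0.112],[1,0,0,0,-0.112],[1,0,0,0,-0.112],[1,0,0,0,-0.112],[1,0,0,0,-0.112],[1,0,0,0,-0.112],[1,0,0,0,-0.112],[1,0,0,0.015,0],[1,0,0,0.015,0],[1,0,0,0,0]]]' 30
python3 - <<'E'
from h import *
c=np.array([.417,-.3295]); u=np.r_[np.cos(np.radians(49)),np.sin(np.radians(49))]
go([*(c-.0584*u),.06],49)
E
```

```text
time: 4.17
tcp_pos: [0.3827, -0.3736, 0.0784]
orientation: [-0.001, 0.909, 0.416, -0.0]
ft_force: [-0.7, 0.9, -2.0]
opening: 0.0173
finger_force: 39.7
t 4.1667 tcp [ 0.3827 -0.3736  0.0784] yaw 49.16 tilt [-0.002  0.002 -1.   ] F [-0.7  0.9 -2. ] open 0.0173 ff 39.7
shift [-0.0026 -0.003   0.0184] n>= 0.45127894008591474 twist 0.0029 n>= 0.022846834602798786
```

```bash
python3 -m creep '[[[1,-0.0026,-0.003,0.01,0],[1,0,0,0.005,0],[1,0,0,0.005,0],[1,0,0,0.004,0],[1,0,0,0.004,0]]]' 25
python3 -m creep '[[[1,0,0,0.004,0],[1,0,0,0.004,0],[1,0,0,0,0]]]' 25
python3 - <<'E'
from h import *
go([.38,-.37,.03],49)
grab("wrist","pics/w3.png"); grab("scene","pics/s3.png")
a=cv2.imread("pics/w3.png"); b=cv2.imread("pics/s3.png")[180:360,60:348]
cv2.imwrite("pics/m3.png",np.hstack([cv2.resize(a,(400,250)),cv2.resize(b,(400,250),interpolation=cv2.INTER_CUBIC)]))
E
```

```text
time: 4.58
tcp_pos: [0.3797, -0.3753, 0.053]
orientation: [0.001, 0.909, 0.416, 0.0]
ft_force: [-4.8, -3.1, 9.9]
opening: 0.0173
finger_force: 43.2
time: 4.83
tcp_pos: [0.3797, -0.3753, 0.0448]
orientation: [0.001, 0.909, 0.416, 0.0]
ft_force: [-3.7, -3.6, 4.9]
opening: 0.017
finger_force: 45.2
t 4.8333 tcp [ 0.3797 -0.3753  0.0448] yaw 49.14 tilt [ 0.001 -0.001 -1.   ] F [-3.7 -3.6  4.9] open 0.017 ff 45.2
shift [ 0.0042 -0.0032  0.0148] n>= 0.3764397578938838 twist 0.0024 n>= 0.01905040542469374
```

View pics/m3.png

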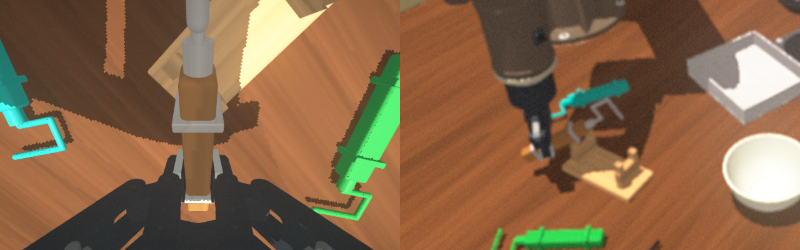

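```bash
python3 -m creep '[[[1,0,0,0.004,0],[1,0,0,0.004,0],[1,0,0,0.004,0],[1,0,0,0,0]]]' 25
python3 - <<'E'
from h import *
go([.38,-.37,.03],49)
f=grab("wrist","pics/w4.png")
cv2.imwrite("pics/w4c.png",cv2.resize(f["pixels"][:,200:440,::-1],(480,800))[:600] if 0 else cv2.resize(f["pixels"][0:400,220:420,::-1],(300,600)))
E
```

```text
time: 5.27
tcp_pos: [0.379, -0.3747, 0.0327]
orientation: [0.0, 0.909, 0.416, -0.0]
ft_force: [-10.1, -3.9, 9.9]
opening: 0.0175
finger_force: 60.6
t 5.2667 tcp [ 0.379  -0.3747  0.0327] yaw 49.16 tilt [-0. -0. -1.] F [-10.1  -3.9   9.9] open 0.0175 ff 60.6
shift [ 0.0042 -0.0023  0.0027] n>= 0.13175150187377588 twist 0.0028 n>= 0.022294004432822246
```

View pics/w4c.png

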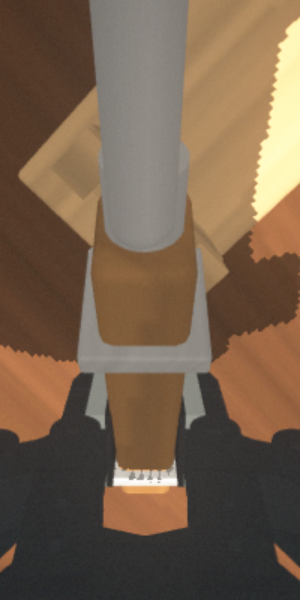

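```bash
cat >> h.py <<'E'
from scipy.optimize import least_squares
def pick_fit(f,obs,z0=-.0145,prior=1):
    """obs: [(px,pz,v)], returns tilt deg, grip x on pick, tool z of pick axis there; in tool xz-plane"""
    Ti=np.linalg.inv(f["tool_from_camera"])
    def pt(p,px,pz):
        th,x0,zz=p; a=px-x0; return np.array([a*np.cos(th)-pz*np.sin(th),0,zz-a*np.sin(th)-pz*np.cos(th)])
    def res(p):
        out=[]
        for px,pz,v in obs:
            c=Ti[:3,:3]@pt(p,px,pz)+Ti[:3,3]; r=c[:2]/c[2]; r=r*(1+f["k1"]*r@r)
            out.append(f["K"][1,1]*r[1]+f["K"][1,2]-v)
        return np.r_[out,(p[2]-z0)/.001*prior,(p[1]+.018)/.002*prior]
    s=least_squares(res,[.6,-.018,z0]); return np.degrees(s.x[0]),s.x[1:],s.fun
E
python3 - <<'E'
from h import *
f=grab("wrist"); print(f["K"][1,1],f["k1"])
o=[(.033,.015,247.8),(-.033,.015,313),(-.039,.015,324.5)]
print(pick_fit(f,o)); print(pick_fit(f,o,prior=.2))
E
```

```text
318.3143724240125 -0.0045107858320500805
(np.float64(33.60704128769252), array([-0.01664781, -0.01493419]), array([-0.28885373,  3.74286476, -3.78583291, -0.43418747,  0.67609529]))
(np.float64(32.606415811245874), array([-0.01286242, -0.01281937]), array([-0.2364771 ,  3.83967342, -3.58875989,  0.33612514,  0.51375782]))
```

```bash
python3 -m creep '[[[1,0.001,0,0.003,0],[1,0.001,0,0.003,0],[1,0,0,0,0]]]' 25
python3 - <<'E'
from h import *
go([.38,-.37,.03],49)
f=grab("wrist","pics/w5.png")
cv2.imwrite("pics/w5c.png",cv2.resize(f["pixels"][150:350,250:390,::-1],(560,800),interpolation=cv2.INTER_CUBIC)[:600])
E
python3 -m creep '[[[1,0,0,-0.02,0],[1,0,0,-0.03,0],[1,0,0,-0.03,0],[1,0,0,-0.03,0],[1,0,0,-0.02,0],[1,0,0,0,0]]]' 60
python3 - <<'E'
from h import *
u=np.r_[np.cos(np.radians(72.2)),np.sin(np.radians(72.2))]; th=np.radians(40)
up=np.r_[np.cos(th)*u,np.sin(th)]; ax=np.r_[-np.sin(th)*u,np.cos(th)]
eye=np.r_[.5639,.1456,.22]-.0256*up
p=eye-.134*up+.067*ax-[0,0,.0147]; print(p)
go(p,72.2)
E
```

```text
time: 5.62
tcp_pos: [0.3806, -0.3733, 0.027]
orientation: [0.0, 0.909, 0.416, 0.0]
ft_force: [-8.0, -2.2, 12.3]
opening: 0.0172
finger_force: 64.8
t 5.6167 tcp [ 0.3806 -0.3733  0.027 ] yaw 49.15 tilt [ 0. -0. -1.] F [-8.  -2.2 12.3] open 0.0172 ff 64.8
shift [ 0.002  -0.0026 -0.003 ] n>= 0.1073879966979096 twist 0.0027 n>= 0.021281857830476616
time: 6.17
tcp_pos: [0.3822, -0.3747, 0.1607]
orientation: [0.003, 0.909, 0.416, 0.001]
ft_force: [0.2, -1.0, -0.3]
opening: 0.0176
finger_force: 66.6
[ 0.51336017 -0.01181314  0.15403608]
t 6.1667 tcp [ 0.3822 -0.3747  0.1607] yaw 49.15 tilt [ 0.004 -0.005 -1.   ] F [ 0.2 -1.  -0.3] open 0.0176 ff 66.6
shift [ 0.3602 -0.1382  0.0056] n>= 9.253237441440186 twist -0.4023 n>= 3.2186956398220588
```

View pics/w5c.png

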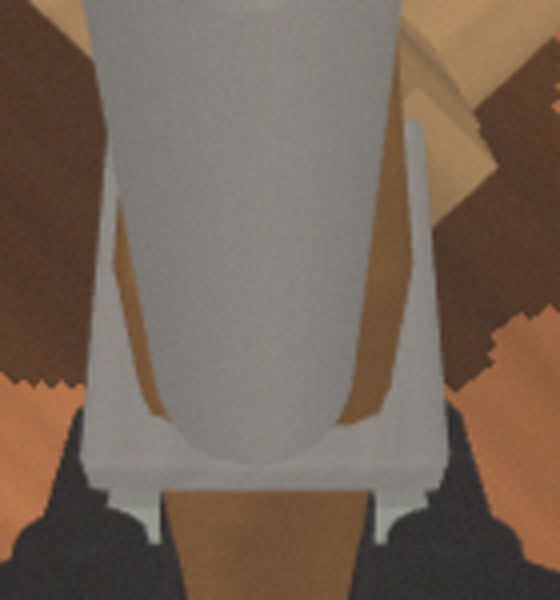

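```bash
python3 -m creep '[[[1,0.02,-0.008,0,0],[1,0.038,-0.0145,0,0],[1,0.038,-0.0145,0,0],[1,0.038,-0.0145,0,0],[1,0.038,-0.0145,-0.005,0],[1,0.038,-0.0145,-0.01,0],[1,0.038,-0.0145,-0.01,0],[1,0.038,-0.0145,0,0],[1,0.03,-0.012,0,0],[1,0.014,-0.006,0,0]]]' 90
python3 -m creep '[[[1,0,0,0,-0.1],[1,0,0,0,-0.1],[1,0,0,0,-0.1],[1,0,0,0,-0.1],[1,0,0,0,0],[1,0,0,0,0]]]' 90
python3 - <<'E'
from h import *
go([.5134,-.0118,.154],72.2)
f=grab("wrist"); print(pick_fit(f,[(.033,.015,272.)]))
b=grab("scene","pics/s6.png"); grab("top","pics/t6.png")
c=b["pixels"][100:250,290:450,::-1]; t=cv2.imread("pics/t6.png")[140:290,230:390]
cv2.imwrite("pics/m6.png",np.hstack([cv2.resize(c,(400,375),interpolation=cv2.INTER_CUBIC),cv2.resize(t,(400,375),interpolation=cv2.INTER_CUBIC)]))
E
```

```text
time: 7.0
tcp_pos: [0.5006, -0.0368, 0.1812]
orientation: [-0.0, 0.909, 0.417, 0.0]
ft_force: [0.5, -0.5, -2.5]
opening: 0.0169
finger_force: 95.1
time: 7.5
tcp_pos: [0.4996, -0.0402, 0.1809]
orientation: [-0.0, 0.81, 0.587, -0.0]
ft_force: [-0.1, -0.4, -1.1]
opening: 0.0171
finger_force: 95.2
t 7.5 tcp [ 0.4996 -0.0402  0.1809] yaw 71.89 tilt [-0.  0. -1.] F [-0.1 -0.4 -1.1] open 0.0171 ff 95.2
shift [0.0313 0.0043 0.0269] n>= 0.996051299796243 twist -0.0054 n>= 0.04316934387582709
(np.float64(41.96913035131316), array([-0.018 , -0.0145]), array([0., 0., 0.]))
```

View pics/m6.png

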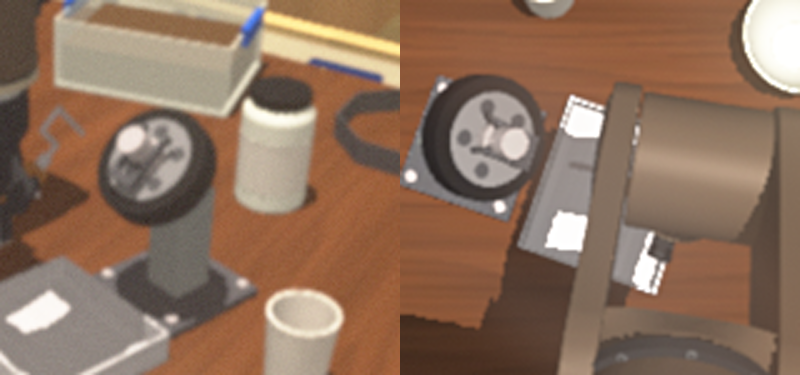

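```bash
python3 - <<'E'
from h import *
b=cv2.imread("pics/s6.png"); 
B=b[136:172,298:330].astype(int)
for i,r in enumerate(B): print(136+i,''.join('#' if (p[2]-p[0])<25 and p.max()>60 else ('+' if p[2]-p[0]<38 and p.max()>60 else '.') for p in r))
f=grab("scene"); t,M,s=pose()
def P(th,px,pz,x0=-.018):
    th=np.radians(th); a=px-x0
    return t+M@np.array([a*np.cos(th)-pz*np.sin(th),0,-.0145-a*np.sin(th)-pz*np.cos(th)])
for th in(38,40,42):
  for L in(.113,.117,.121): print(th,L,proj(f,[P(th,L,.03),P(th,L,-.022),P(th,L-.029,.03),P(th,.074,0)]).round(1).tolist())
E
```

```text
136 ##+..........................+++
137 ##+.............................
138 ###.............................
139 .##.............................
140 #.#.............................
141 ..#.............................
142 ..#.............................
143 .##............++...............
144 ..#...........+##...............
145 ###..........+++++..............
146 .##.........++...++.............
147 .##.........+.....++............
148 ###........++.......+...........
149 ..#.......++........++..........
150 ..#......++..........++.........
151 ##+......++............+........
152 ##.......+......................
153 #+.......++.....................
154 #.........++....................
155 +..........++...................
156 ............++..................
157 .............++.................
158 .............++.................
159 .............+..................
160 ............+...................
161 ..........+++...................
162 ........++##....................
163 +.......####....................
164 +......+###+....................
165 +......+###............
[... 197 characters left out ...]
1 ######++....+...................
38 0.113 [[313.1, 145.0], [322.6, 155.4], [306.1, 153.6], [309.4, 162.5]]
38 0.117 [[314.1, 143.8], [323.5, 154.3], [307.1, 152.4], [309.4, 162.5]]
38 0.121 [[315.0, 142.6], [324.5, 153.1], [308.0, 151.2], [309.4, 162.5]]
40 0.113 [[312.0, 144.4], [322.0, 154.3], [305.1, 153.2], [308.8, 161.9]]
40 0.117 [[312.9, 143.2], [322.9, 153.2], [306.1, 152.0], [308.8, 161.9]]
40 0.121 [[313.9, 141.9], [323.8, 152.0], [307.0, 150.8], [308.8, 161.9]]
42 0.113 [[310.8, 143.8], [321.3, 153.3], [304.1, 152.9], [308.1, 161.3]]
42 0.117 [[311.7, 142.6], [322.2, 152.1], [305.1, 151.6], [308.1, 161.3]]
42 0.121 [[312.6, 141.3], [323.0, 150.9], [306.0, 150.4], [308.1, 161.3]]
```

```bash
cat >> h.py <<'E'
def tgt(cx,cz,L=.117,x0=-.018,yaw=72.2,seat=(.5639,.1456,.22)):
    """TCP for leg tip at clip (cx, 0, cz)"""
    u=np.r_[np.cos(np.radians(yaw)),np.sin(np.radians(yaw))]; th=np.radians(40)
    up=np.r_[np.cos(th)*u,np.sin(th)]; ax=np.r_[-np.sin(th)*u,np.cos(th)]
    return np.array(seat)+(cx-(L-x0))*up+(cz+.022)*ax-[0,0,.0145]
def clipxz(**k):
    t,M,s=pose(); o=tgt(0,0,**k); c=np.cos(np.radians(40)); n=np.sin(np.radians(40))
    d=M.T@(t-o); return "clip x %.1f z %.1f y %.1f mm"%((d[0]*c-d[2]*n)*1e3,(-d[0]*n-d[2]*c)*1e3,d[1]*1e3)
E
python3 - <<'E'
from h import *
print(clipxz()); go(tgt(-.034,.045),72.2)
E
```

```text
clip x -31.4 z 85.8 y -4.0 mm
t 7.7 tcp [ 0.4996 -0.0404  0.1811] yaw 71.94 tilt [-0.  0. -1.] F [-0.5 -0.5 -2.4] open 0.0171 ff 95.2
shift [0.0242 0.0042 0.0329] n>= 0.985988204388988 twist -0.0046 n>= 0.03681968734711797
```

```bash
python3 -m creep '[[[1,0.008,0.0014,0.011,-0.0045],[1,0.008,0.0014,0.011,0],[1,0.008,0.0014,0.011,0],[1,0.006,0,0.007,0],[1,0.006,0,0.007,0],[1,0.006,0,0.007,0],[1,0,0,0,0]]]' 110
python3 -c "
from h import *
print(clipxz()); go(tgt(-.0256,.017),72.2)"
```

```text
time: 8.28
tcp_pos: [0.516, -0.0005, 0.1256]
orientation: [-0.001, 0.807, 0.59, -0.001]
ft_force: [-0.9, 0.2, -2.1]
opening: 0.0167
finger_force: 113.8
clip x -34.1 z 15.6 y -1.0 mm
t 8.2833 tcp [ 5.160e-01 -5.000e-04  1.256e-01] yaw 72.37 tilt [-0.002  0.    -1.   ] F [-0.9  0.2 -2.1] open 0.0167 ff 113.8
shift [ 0.0056  0.0009 -0.0065] n>= 0.2080104584258401 twist 0.0029 n>= 0.023418924310746516
```

```bash
python3 -m creep '[[[1,0.0025,0.0009,-0.002,0],[1,0.0025,0,-0.002,0],[1,0.0015,0,-0.0013,0],[1,0,0,0,0]]]' 110
python3 -m creep '[[[1,0.0012,0,-0.001,0],[1,0,0,0,0]]]' | grep -E "tcp|ft"
python3 -m creep '[[[1,0.0012,0,-0.001,0],[1,0,0,0,0]]]'| grep -E "tcp|ft"
python3 -m creep '[[[1,0.0012,0,-0.001,0],[1,0,0,0,0]]]'| grep -E "tcp|ft"
python3 -c "
from h import *
print(clipxz(),pose()[2]['ft_force'],pose()[2]['ft_torque'])"
```

```text
time: 8.62
tcp_pos: [0.5199, 0.0043, 0.1334]
orientation: [0.0, 0.807, 0.59, 0.001]
ft_force: [-0.4, 0.8, -0.8]
opening: 0.0166
finger_force: 113.8
tcp_pos: [0.5198, 0.0054, 0.1339]
ft_force: [-0.4, 0.4, -0.6]
tcp_pos: [0.5201, 0.0066, 0.1347]
ft_force: [0.4, -1.1, -0.8]
tcp_pos: [0.5205, 0.0078, 0.1356]
ft_force: [0.6, -0.3, -1.5]
clip x -20.6 z 17.4 y 0.7 mm [ 0.61739914 -0.28376193 -1.54805586] [-0.01682386  0.02225952 -0.01150488]
```

```bash
for i in 1 ; do python3 -m creep '[[[1,0.0009,0,-0.0007,0],[1,0,0,0,0]]]' | grep -E "ft"
python3 -m creep '[[[1,0.0009,0,-0.0007,0],[1,0,0,0,0]]]' | grep -E "ft"; 
python3 -m creep '[[[1,0.0009,0,-0.0007,0],[1,0,0,0,0]]]' | grep -E "ft"; done
python3 -c "
from h import *
print(clipxz(),pose()[2]['ft_force'],pose()[2]['ft_torque'])"
```

```text
ft_force: [0.3, -0.3, -2.1]
ft_force: [-0.1, -0.3, -1.5]
ft_force: [-1.6, -7.3, -6.4]
clip x -18.0 z 17.3 y 0.2 mm [-1.59099945 -7.25321545 -6.36441419] [-1.12084655  0.2340099  -0.13615067]
```

```bash
python3 -m creep '[[[1,-0.0023,0,0.0019,0],[1,-0.0023,0,0.0019,0],[1,0.0025,0,0.003,0],[1,0.0025,0,0.003,0],[1,0,0,0,0]]]' | grep ft
python3 -c "
from h import *
print(clipxz())"
python3 -m creep '[[[1,0.0019,0,0.0023,0],[1,0,0,0,0]]]' | grep -E "ft"
python3 -m creep '[[[1,0.0019,0,0.0023,0],[1,0,0,0,0]]]' | grep -E "ft"
python3 -m creep '[[[1,0.0013,0,0.0015,0],[1,0,0,0,0]]]' | grep -E "ft"
python3 -c "
from h import *
print(clipxz(),pose()[2]['ft_force'],pose()[2]['ft_torque'])"
```

```text
ft_force: [-0.5, 0.4, -1.3]
clip x -23.4 z 8.7 y 0.4 mm
ft_force: [0.2, -0.5, -1.7]
ft_force: [-0.6, 0.5, -1.6]
ft_force: [0.3, 0.5, -1.2]
clip x -23.4 z 1.2 y 0.6 mm [ 0.33269462  0.50988418 -1.21257511] [-0.04114309 -0.00878046 -0.01530067]
```

```bash
python3 -m creep '[[[1,0.0015,0,0.0022,0],[1,0,0,0,0]]]' | grep -E "ft"
python3 -m creep '[[[1,0.0016,0,0.0019,0],[1,0,0,0,0]]]' | grep -E "ft"
python3 -m creep '[[[1,0.0016,0,0.0019,0],[1,0,0,0,0]]]' | grep -E "ft"
python3 -m creep '[[[1,0.0013,0,0.0015,0],[1,0,0,0,0]]]' | grep -E "ft"
python3 -c "
from h import *
print(clipxz(),pose()[2]['ft_force'],pose()[2]['ft_torque'])"
```

```text
ft_force: [0.5, 0.3, -1.9]
ft_force: [-0.3, -0.9, -1.4]
ft_force: [-0.3, -0.3, -0.7]
ft_force: [0.3, -0.1, -0.4]
clip x -23.6 z -8.4 y 0.6 mm [ 0.28549726 -0.07811779 -0.40829097] [-0.05423864  0.017315   -0.01559632]
```

```bash
for i in 1; do python3 -m creep '[[[1,-0.0015,0,0.0013,0],[1,-0.0015,0,0.0013,0],[1,0,0,0,0]]]' 120| grep -E "ft"
python3 -m creep '[[[1,-0.0015,0,0.0013,0],[1,-0.0015,0,0.0013,0],[1,0,0,0,0]]]' | grep -E "ft"; done
python3 -c "
from h import *
print(clipxz(),pose()[2]['ft_torque'])"
```

```text
ft_force: [0.7, 2.8, 0.5]
ft_force: [1.6, 4.4, 1.3]
clip x -31.2 z -8.2 y 1.1 mm [ 0.64696931 -0.2204983   0.01446584]
```

Hooked: the pull force rises as expected. Continue gently.

```bash
python3 -m creep '[[[1,-0.0015,0,0.0013,0],[1,-0.0015,0,0.0013,0],[1,0,0,0,0]]]' | grep -E "ft"
python3 -m creep '[[[1,-0.0012,0,0.001,0],[1,-0.0012,0,0.001,0],[1,0,0,0,0]]]' | grep -E "ft"
python3 -m creep '[[[1,-0.0012,0,0.001,0],[1,-0.0012,0,0.001,0],[1,0,0,0,0]]]' | grep -E "ft"
python3 -c "
from h import *
print(clipxz(),pose()[2]['ft_torque'])"
```

```text
ft_force: [1.5, 2.2, -0.2]
ft_force: [-0.4, 1.0, -0.8]
ft_force: [-1.2, -1.6, -2.5]
clip x -42.3 z -8.3 y 0.3 mm [-0.26413174  0.12068949 -0.02371492]
```

```bash
python3 - <<'E'
from h import *
b=grab("scene","pics/s7.png")["pixels"][125:230,290:400]; w=grab("wrist","pics/w7.png")["pixels"][0:400,120:520]
cv2.imwrite("pics/m7.png",np.hstack([cv2.resize(b,(419,400),interpolation=cv2.INTER_CUBIC),cv2.resize(w,(380,400))])[:,:,::-1])
E
```

```text
(no output)
```

View pics/m7.png

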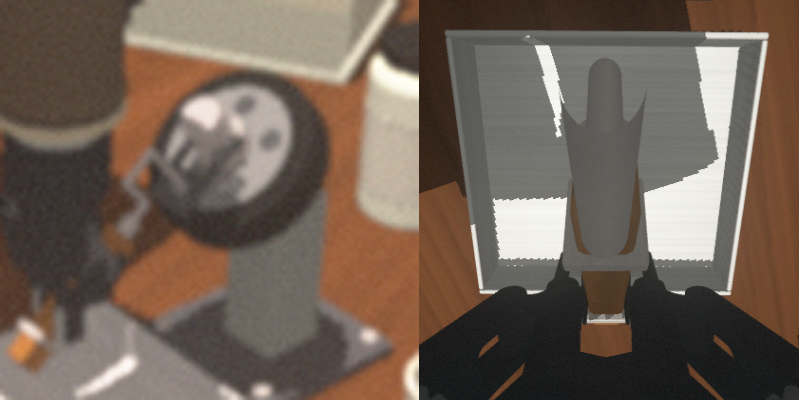

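```bash
python3 -m creep '[[[1,-0.0023,0,0.0019,0],[1,-0.0023,0,0.0019,0],[1,-0.0023,0,0.0019,0],[1,-0.0023,0,0.0019,0],[1,-0.0023,0,0.0019,0],[1,-0.0023,0,0.0019,0],[1,-0.0023,0,0.0019,0],[1,0,0,0,0]]]' | grep -E "ft|tcp"
python3 -m creep '[[[1,-0.0023,0,0.0019,0],[1,-0.0023,0,0.0019,0],[1,-0.0023,0,0.0019,0],[1,-0.0023,0,0.0019,0],[1,-0.0023,0,0.0019,0],[1,-0.0023,0,0.0019,0],[1,-0.0023,0,0.0019,0],[1,0,0,0,0]]]' | grep -E "ft|tcp"
python3 -c "
from h import *
print(clipxz(),pose()[2]['ft_torque'])
grab('scene','pics/s8.png')
# dark neutral mask counts in wheel face area before/after, tray region
for n in ('scene0','s7','s8'):
    b=cv2.imread('pics/%s.png'%n).astype(int); print(n)
b=cv2.imread('pics/s8.png')
g=cv2.cvtColor(b,cv2.COLOR_BGR2GRAY)
for r in range(140,206,2): print(r,' '.join('%3d'%v for v in g[r,312:380:3]))
"
```

```text
tcp_pos: [0.5152, -0.0076, 0.0887]
ft_force: [0.4, -0.6, -1.5]
tcp_pos: [0.5104, -0.023, 0.0754]
ft_force: [0.2, 0.6, -1.1]
clip x -84.1 z -8.0 y 0.5 mm [-0.06485493  0.00662669  0.02915519]
scene0
s7
s8
140  68  78 104 111 112 101 107 112 117 124 142 163 182 193 200 191 180 165 167 160 158 160 164
142  67  98 112 110 111 111 108 112 109 115 119 118 121 126 145 166 184 197 193 189 176 166 167
144  70 104 108 110 104 107 107 109 111 117 118 107  95  78  78  82  91 128 159 179 187 197 199
146  84 108 110 106 108 105 109 114 118 121 104  81  73  78  87  78  72  72  90 118 130 143 174
148  85 111 105 101 103 112 114 119 119 110  79  80 122 146 162 150 115  73  74  96 105 107 118
150  87 105 103 106 114 112 120 113 109  98 160 175 177 176 142 169 170 108  70  78 105 107 110
152  83 102 106 114 114 118 120 112  92 186 229 232 182 156 117 161 181 159  74  73  90 112 115
154  83 105 113 113 116 121 117 108 106 232 231 234 182 168 136 177 183 177  90  75  69 112 113
156  83 112 115 116 116 114 109  89 136 231 231 229 153 213 177 180 180 184 113  71  68  93 112
158  78 113 116 117 113 110 111 
[... 1571 characters left out ...]
 106 108 104 105 106 112 112
192  63  87 108  61  61  61  62  64  66  95 108 107 109 107 102 103 103 107 104 104 104 110 113
194  92 122  76  62  63  58  67  71  98 104 109 110 110 103 107 101 105 106 104 107 105 113 111
196 114 127  67  63  63  66  75 100 110 106 111 107 110 103 103 103 105 102 104 108 103 109 112
198 100 105  58  61  64  75  97 106 103 112 113 110 110 103 101 105 108 110 105 107 106 108 113
200  90  80  62  65  80 102 108 109 108 111 112 112 107 103 104 102 105 104 109 106 110 111 107
202  89  94  64  76 107 106 108 114 112 106 114 117 106 105 106 107 107 106 104 103 110 112 108
204  75 127 104 106 107 109 112 115 113 108 112  93  81 101 103 106 107 108 104 110 106 120 110
```

```bash
python3 -m creep '[[[1,-0.0023,0,0.0019,0],[1,-0.0023,0,0.0019,0],[1,-0.0023,0,0.0019,0],[1,0,0,0,0],[1,0,0,0,0]]]' | grep -E "ft|tcp"
cat > d.py <<'E'
from h import *
import sys
# find dark clip on bright tray / diff vs initial in scene
a=cv2.imread('pics/scene0.png').astype(int); b=grab('scene',sys.argv[1])['pixels'][:,:,::-1].astype(int)
for nm,(y0,y1,x0,x1) in dict(face=(140,200,330,380),tray=(190,268,260,362)).items():
    d=np.abs(a-b).sum(2)[y0:y1:2,x0:x1:2]; g=b.sum(2)[y0:y1:2,x0:x1:2]//3
    print(nm); 
    for i,(r,h) in enumerate(zip(d,g)): print(y0+2*i,''.join(' ' if v<60 else ('#' if q<90 else ('+' if q<150 else 'o')) for v,q in zip(r,h)))
E
python3 d.py pics/s9.png; python3 -c "
from h import *
print(clipxz())"
```

```text
tcp_pos: [0.5085, -0.0293, 0.07]
ft_force: [-0.0, 0.3, -1.9]
face
140                          
142                          
144                          
146                          
148          +               
150         oo               
152          o               
154              oo          
156             ooo          
158           oooo           
160           ooo o          
162     oo    +ooo+          
164    ooo+   oo o           
166   oooo+++++              
168   ooo+                   
170   oo ##                  
172    o #+  +               
174   +oo  ++                
176    +ooooo                
178 #   ++oo                 
180 ##    +                  
182 ###                      
184 ####                     
186 #####                    
188 #######                  
190 #######                  
192 ######                   
194 #####                    
196 ###                      
198 #                        
tray
190 ++++++ +###################++#############         
192 ++++++   ###################+############          
194 ++++++   ####
[... 1383 characters left out ...]
244 +            +o oo++++++++++++++++++oo             
246              +   oo+++++++++++++++oo               
248              +    oo++++++++++++oo                 
250              +o     o+++++++++oo                   
252                      oo+++++oo                     
254                        o++ooo                      
256                         ooo                        
258                                                    
260                                                    
262                                                    
264                                                    
266                                                    
clip x -92.5 z -7.9 y 0.7 mm
```

```bash
python3 -m creep '[[[1,-0.005,0,-0.006,0],[1,-0.007,0,-0.0085,0],[1,-0.007,0,-0.0085,0],[1,-0.007,0,-0.0085,0],[1,-0.007,0,-0.0085,0],[1,0,0,-0.02,0],[1,0,0,-0.02,0],[1,0,0,0,0],[1,0,0,0,0]]]' | grep -E "ft|tcp"
python3 d.py pics/s10.png
```

```text
tcp_pos: [0.4993, -0.0613, 0.1517]
ft_force: [0.4, 0.1, -2.2]
face
140                          
142                          
144                          
146                          
148          +               
150         oo               
152          o               
154              o           
156             ooo          
158           oooo           
160           ooo o          
162     oo    +ooo+          
164    ooo+   oo o           
166   oooo+++++              
168   ooo+   +               
170   oo ##                  
172    o #+  +               
174   +oo  ++                
176    +ooooo                
178     +ooo                 
180       +                  
182 #                        
184                          
186                          
188                          
190                          
192                          
194                          
196                          
198                          
tray
190 +#    ##############+##########                    
192       #######################                      
194       ######
[... 1303 characters left out ...]
+++++++++++++ooo        
242 ++           ++++++++++++++++++++++++oooo          
244 +            ++o++++++++++++++++++++oo             
246              ++ ooo+++++++++++++++oo               
248              +++  oo++++++++++++oo                 
250              ++     o+++++++++oo                   
252             ##++     o++++++ooo                    
254            ####+      o+++ooo                      
256             +          oooo                        
258                                                    
260                                                    
262                                                    
264                                                    
266
```

```bash
python3 -c "
from h import *
go([.455,-.18,.15],4)"
```

```text
t 15.2 tcp [ 0.4987 -0.0611  0.1507] yaw 72.3 tilt [ 0.001 -0.    -1.   ] F [-0.2  0.1 -1.5] open 0.0164 ff 123.7
shift [-0.1266 -0.0055  0.0007] n>= 3.038349375939267 twist 1.1921 n>= 9.536620073973365
```

```bash
python3 -m creep '[[[1,-0.03,-0.0014,0,0],[1,-0.035,-0.0014,0,0],[1,-0.035,-0.0014,0,0],[1,-0.0266,-0.0013,0,0],[1,0,0,0,0.119],[1,0,0,0,0.119],[1,0,0,0,0.119],[1,0,0,0,0.119],[1,0,0,0,0.119]]]' 60 | grep -E "ft|tcp"
python3 -m creep '[[[1,0,0,0,0.119],[1,0,0,0,0.119],[1,0,0,0,0.119],[1,0,0,0,0.119],[1,0,0,0,0.119],[1,0,0,0,0]]]' 40 | grep -E "ft|tcp"
python3 - <<'E'
from h import *
go([.455,-.18,.06],4)
for n in("top","scene"):
    f=grab(n,f"pics/{n}11.png"); g=f["pixels"].astype(int)
    # dark neutral pixels inside the tray floor polygon
    P=proj(f,[[.637,.07,.004],[.587,-.078,.004],[.414,-.022,.004],[.467,.132,.004]])
    m=np.zeros(g.shape[:2],np.uint8); cv2.fillPoly(m,[P.astype(np.int32)],1)
    d=((g.max(2)<100)&(m>0)).astype(np.uint8)
    x0,y0,w,h=cv2.boundingRect(P.astype(np.int32)); print(n,x0,y0)
    for r in range(y0,y0+h,2): print(''.join(' ' if not m[r,c] else ('#' if g[r,c].max()<90 else '+' if g[r,c].max()<150 else '.') for c in range(x0,x0+w)))
E
```

```text
tcp_pos: [0.4541, -0.1796, 0.1493]
ft_force: [0.1, 0.0, -1.2]
tcp_pos: [0.4543, -0.1794, 0.1494]
ft_force: [0.0, 0.2, -1.5]
t 16.45 tcp [ 0.4543 -0.1794  0.1494] yaw 3.77 tilt [-0.001  0.001 -1.   ] F [ 0.   0.2 -1.5] open 0.0165 ff 123.4
shift [0.0008 0.0007 0.0894] n>= 2.1430420051252073 twist -0.004 n>= 0.03179384759371899
top 281 183
                     ..                                            
                    .........                                      
                   ...............                                 
                   .....................                           
                  ...........................                      
                 ..................................                
                .........................................          
               ...............................................     
               ....................................................
              .................................................... 
             ..................................................... 
            
[... 3171 characters left out ...]
      
                   +++++++.+++++++..................................             
                     +++++++..++++..............................                 
                       +++++.+..............................                     
                         ++++++...................+......                        
                           ++++......................                            
                             ++..................                                
                                ........+....                                    
                                  .......                                        
                                    .
```

```bash
python3 - <<'E'
from h import *
f=grab("top"); print(plane(f,[(301,232)],.008)); f=grab("scene"); print(plane(f,[(308,224)],.008))
E
python3 -m creep '[[[1,0,0,0.03,0],[1,0,0,0.03,0],[1,0,0,0.015,0],[1,0,0,0.01,0],[1,0,0,0.01,0],[1,0,0,0.006,0],[1,0,0,0.006,0],[1,0,0,0.006,0],[1,0,0,0.006,0],[1,0,0,0,0]]]' 25
```

```text
[[0.48103216 0.06991486 0.008     ]]
[[0.48616242 0.07048006 0.008     ]]
time: 17.48
tcp_pos: [0.4547, -0.1795, 0.0304]
orientation: [-0.0, 0.999, 0.036, -0.0]
ft_force: [0.1, 0.6, -1.2]
opening: 0.0166
finger_force: 123.5
```

```bash
python3 -m creep '[[[1,0,0,0.005,0],[1,0,0,0.004,0],[1,0,0,0,0]]]' 25 | grep -E "ft|tcp|fing"
python3 -m creep '[[[1,0,0,0.004,0],[1,0,0,0,0]]]' 25 | grep -E "ft|tcp|fing"
python3 -c "
from h import *
print(pose()[2]['ft_torque'])"
```

```text
tcp_pos: [0.4548, -0.1795, 0.0216]
ft_force: [-0.3, 0.5, -1.6]
finger_force: 123.5
tcp_pos: [0.4552, -0.1797, 0.018]
ft_force: [0.7, -0.3, 5.3]
finger_force: 124.5
[0.03710388 0.21013093 0.00634369]
```

```bash
python3 -m creep '[[[1,0,0,0.002,0],[1,0,0,0.002,0],[1,0,0,0,0]]]' 25 | grep -E "ft|tcp|fing"
python3 -m creep '[[[1,0,0,0.002,0],[1,0,0,0.002,0],[1,0,0,0,0]]]' 25 | grep -E "ft|tcp|fing"
python3 -m creep '[[[1,0,0,0.002,0],[1,0,0,0.002,0],[1,0,0,0,0]]]' 25 | grep -E "ft|tcp|fing"
python3 -c "
from h import *
print(pose()[2]['ft_torque'])"
```

```text
tcp_pos: [0.457, -0.1806, 0.015]
ft_force: [1.8, -5.2, 18.2]
finger_force: 121.3
tcp_pos: [0.4575, -0.1807, 0.0113]
ft_force: [4.1, -2.0, 23.5]
finger_force: 122.4
tcp_pos: [0.4586, -0.1811, 0.0076]
ft_force: [7.5, -1.4, 27.8]
finger_force: 123.8
[-0.34546122 -0.49629491  0.07427923]
```

```bash
python3 - <<'E'
from h import *
f=grab("wrist","pics/w12.png"); g=f["pixels"].astype(int)
for c in(297,318,338):
    print(c,[(v,*g[v,c]) for v in range(40,345,5)])
E
```

```text
297 [(40, np.int64(115), np.int64(106), np.int64(99)), (45, np.int64(103), np.int64(92), np.int64(83)), (50, np.int64(98), np.int64(84), np.int64(74)), (55, np.int64(89), np.int64(75), np.int64(65)), (60, np.int64(83), np.int64(69), np.int64(57)), (65, np.int64(84), np.int64(67), np.int64(54)), (70, np.int64(81), np.int64(63), np.int64(51)), (75, np.int64(123), np.int64(118), np.int64(114)), (80, np.int64(165), np.int64(158), np.int64(149)), (85, np.int64(165), np.int64(158), np.int64(151)), (90, np.int64(190), np.int64(185), np.int64(176)), (95, np.int64(193), np.int64(186), np.int64(178)), (100, np.int64(193), np.int64(186), np.int64(177)), (105, np.int64(192), np.int64(184), np.int64(177)), (110, np.int64(189), np.int64(182), np.int64(175)), (115, np.int64(191), np.int64(186), np.int64(176)), (120, np.int64(188), np.int64(184), np.int64(174)), (125, np.int64(189), np.int64(181), np.int64(174)), (130, np.int64(188), np.int64(182), np.int64(174)), (135, np.int64(186), np.int64(178), np.int64(171)), (140, np.int64(142), np.int64(103), np.int64(65)), (145, np.int64(155), np.int64(110)
[... 7469 characters left out ...]
)), (275, np.int64(104), np.int64(72), np.int64(46)), (280, np.int64(98), np.int64(67), np.int64(43)), (285, np.int64(73), np.int64(58), np.int64(47)), (290, np.int64(44), np.int64(42), np.int64(40)), (295, np.int64(43), np.int64(42), np.int64(38)), (300, np.int64(41), np.int64(39), np.int64(42)), (305, np.int64(40), np.int64(40), np.int64(39)), (310, np.int64(43), np.int64(41), np.int64(42)), (315, np.int64(43), np.int64(42), np.int64(39)), (320, np.int64(42), np.int64(41), np.int64(39)), (325, np.int64(111), np.int64(109), np.int64(104)), (330, np.int64(125), np.int64(122), np.int64(118)), (335, np.int64(229), np.int64(224), np.int64(218)), (340, np.int64(136), np.int64(87), np.int64(57))]
```

```bash
python3 - <<'E'
from h import *
f=grab("wrist")
o=[(.033,.015,232.5),(-.033,.015,322.5),(-.039,.015,337.5),(.060,.012,151)]
for p in(1,.1): print(pick_fit(f,o,prior=p))
o=[(.033,.015,232.5),(-.033,.015,322.5)]
print(pick_fit(f,o,prior=.3))
E
```

```text
(np.float64(24.302791132563307), array([-0.01367778, -0.01789794]), array([-2.77815676,  4.26170239, -4.81302041,  1.62568543, -3.39793996,
        2.16110937]))
(np.float64(26.201544644285114), array([-0.01697506, -0.02084565]), array([-0.60860794,  4.86866667, -4.48878006,  0.20659072, -0.63456471,
        0.05124711]))
(np.float64(26.588462520921258), array([-0.0138659 , -0.01589837]), array([-0.01321022, -0.0716068 , -0.41951113,  0.62011487]))
```

```bash
python3 -m creep '[[[1,0,0,-0.02,0],[1,0,0,-0.03,0],[1,0,0,-0.035,0],[1,0,0,-0.03,0],[1,0,0.036,0,0],[1,0,0.037,0,0],[1,0,0.037,0,0],[1,0,0.03,0,0],[1,0,0,0,0],[1,0,0,0,0]]]' 25 | grep -E "ft|tcp|fing"
python3 -c "
from h import *
go([.4512,-.3275,.075],4)"
```

```text
tcp_pos: [0.4649, -0.3207, 0.1209]
ft_force: [0.1, 0.1, -2.2]
finger_force: 119.7
t 19.5833 tcp [ 0.4649 -0.3207  0.1209] yaw 4.01 tilt [ 0. -0. -1.] F [ 0.1  0.1 -2.2] open 0.0167 ff 119.7
shift [-0.0141  0.0058  0.0458] n>= 1.158784937440222 twist 0.0002 n>= 0.0012659545204006888
```

```bash
python3 -m creep '[[[1,-0.0141,0.0058,0,0],[1,0,0,0,0],[1,0,0,0.02,0],[1,0,0,0.015,0],[1,0,0,0.007,0],[1,0,0,0,0]]]' 25 | grep -E "ft|tcp|fing"
python3 -m creep '[[[1,0,0,0.006,0],[1,0,0,0.005,0],[1,0,0,0,0]]]' | grep -E "ft|tcp"
python3 -m creep '[[[1,0,0,0.003,0],[1,0,0,0.003,0],[1,0,0,0,0]]]' | grep -E "ft|tcp"
```

```text
tcp_pos: [0.4504, -0.3246, 0.0778]
ft_force: [-0.0, 0.4, -2.2]
finger_force: 119.8
tcp_pos: [0.4513, -0.3258, 0.0677]
ft_force: [-0.6, -0.3, -1.4]
tcp_pos: [0.4513, -0.326, 0.0618]
ft_force: [-0.4, 0.2, -1.3]
```

```bash
python3 -m creep '[[[1,0,0.0012,0.003,0],[1,0,0,0.003,0],[1,0,0,0,0]]]' | grep -E "ft|tcp"
python3 -m creep '[[[1,0,0,0.003,0],[1,0,0,0.003,0],[1,0,0,0,0]]]' | grep -E "ft|tcp"
python3 -m creep '[[[1,0,0,0.002,0],[1,0,0,0.002,0],[1,0,0,0,0]]]' | grep -E "ft|tcp"
```

```text
tcp_pos: [0.4518, -0.3276, 0.0561]
ft_force: [0.1, 0.7, 7.5]
tcp_pos: [0.4538, -0.3289, 0.0515]
ft_force: [4.0, -1.2, 22.6]
tcp_pos: [0.4542, -0.3293, 0.0476]
ft_force: [5.9, -4.7, 17.9]
```

```bash
python3 -m creep '[[[1,-0.001,-0.001,0.002,0],[1,-0.001,0,0.002,0],[1,0,0,0,0]]]' | grep -E "ft|tcp"
python3 -m creep '[[[1,-0.001,0,0.002,0],[1,0,0,0.0015,0],[1,0,0,0,0]]]' | grep -E "ft|tcp"
python3 - <<'E'
from h import *
f=grab("wrist","pics/w13.png"); g=f["pixels"].astype(int)
for c in(310,322): print(c,' '.join(f"{v}:{g[v,c,0]-g[v,c,2]}" for v in range(40,345,4)))
E
```

```text
tcp_pos: [0.4527, -0.3291, 0.0442]
ft_force: [5.9, -6.9, 26.4]
tcp_pos: [0.4509, -0.3283, 0.0403]
ft_force: [5.2, -0.6, 26.1]
310 40:13 44:12 48:12 52:6 56:7 60:6 64:6 68:6 72:7 76:6 80:7 84:6 88:6 92:6 96:7 100:89 104:133 108:131 112:132 116:129 120:132 124:130 128:130 132:130 136:133 140:131 144:132 148:136 152:132 156:135 160:82 164:81 168:27 172:18 176:17 180:21 184:20 188:75 192:76 196:80 200:77 204:78 208:76 212:81 216:79 220:78 224:79 228:73 232:68 236:69 240:69 244:73 248:70 252:70 256:72 260:70 264:68 268:68 272:72 276:71 280:72 284:71 288:70 292:73 296:71 300:71 304:70 308:68 312:70 316:70 320:69 324:71 328:70 332:11 336:10 340:11 344:11
322 40:5 44:6 48:6 52:1 56:1 60:1 64:1 68:1 72:1 76:1 80:1 84:1 88:1 92:1 96:1 100:84 104:131 108:134 112:131 116:132 120:133 124:136 128:133 132:134 136:132 140:135 144:138 148:137 152:135 156:135 160:135 164:137 168:28 172:19 176:21 180:20 184:19 188:70 192:73 196:71 200:73 204:72 208:73 212:71 216:71 220:72 224:71 228:71 232:72 236:72 240:73 244:72 248:70 252:73 256:70 260:71 264:71 268:70 272:70 276:70 280:71 284:71 288:70 292:71 296:71 300:72 304:71 308:71 312:67 316:71 320:70 324:68 328:69 332:9 336:9 340:12 344:8
```

```bash
python3 - <<'E'
from h import *
f=grab("wrist")
for o in([(.033,.015,186.5),(-.033,.015,330.5)],[(.033,.015,186.5),(-.033,.015,330.5),(.06,.012,101)]):
  for p in(.1,.3):
    r=pick_fit(f,o,prior=p,z0=-.0195); print(r)
    t,M,s=pose(); th=np.radians(r[0]); a=-r[1][0]
    print("pick origin",t+M@np.array([a*np.cos(th),0,r[1][1]-a*np.sin(th)]))
E
```

```text
(np.float64(7.309846757160567), array([-0.01681209, -0.01977924]), array([-8.84208503e-05, -1.58487782e-03, -2.79242347e-02,  5.93955425e-02]))
pick origin [ 0.46738386 -0.32694861  0.06234173]
(np.float64(7.318635414733227), array([-0.01681765, -0.01977797]), array([-0.00079143, -0.01420047, -0.08339247,  0.17735226]))
pick origin [ 0.46738902 -0.32694823  0.06234376]
(np.float64(7.333425532049733), array([-0.01683517, -0.01980373]), array([-0.00023215, -0.00166509,  0.00017469, -0.03037288,  0.05824159]))
pick origin [ 0.46740565 -0.3269469   0.06237612]
(np.float64(7.337346113678069), array([-0.01683632, -0.01979746]), array([-0.00182392, -0.01477376,  0.00125497, -0.08923809,  0.17455234]))
pick origin [ 0.46740666 -0.32694684  0.06237115]
```

```bash
python3 -m creep '[[[1,0,0,0.0015,0],[1,0,0,0.0015,0],[1,0,0,0,0],[0.7,0,0,0,0],[0.6,0,0,0,0],[0.3,0,0,0,0],[0,0,0,0,0],[0,0,0,0,0],[0,0,0,0,0],[0,0,0,0,0]]]' 20
python3 -m creep '[[[0,0,0,-0.015,0],[0,0,0,-0.03,0],[0,0,0,-0.035,0],[0,0,0,-0.035,0],[0,0,0,0,0],[0,0,0,0,0]]]'
python3 - <<'E'
from h import *
f=grab("wrist","pics/w14.png"); g=f["pixels"].astype(int)
go([.451,-.3275,.16],4)
# expected features if seated level at (.467,-.3265,.06) yaw 4
u=np.r_[np.cos(np.radians(4)),np.sin(np.radians(4)),0]; c=np.array([.467,-.3265,.06])
P=proj(f,[c+x*u+[0,0,z] for x,z in((.039,.015),(.033,.015),(-.033,.015),(-.039,.015),(.06,.012),(-.06,.012))]); print(P.round(0).tolist())
col=int(P[:4,0].mean())
for cc in(col-4,col,col+4): print(cc,' '.join(f"{v}:{g[v,cc,0]-g[v,cc,2]}" for v in range(40,280,4)))
for nm in("scene","top"):
    b=grab(nm,f"pics/{nm}15.png")
E
```

```text
time: 22.77
tcp_pos: [0.4483, -0.3264, 0.0355]
orientation: [-0.0, 0.999, 0.036, -0.0]
ft_force: [0.2, 0.0, 0.4]
opening: 0.0855
finger_force: 0.0
time: 23.27
tcp_pos: [0.4494, -0.3273, 0.1526]
orientation: [0.001, 0.999, 0.036, 0.002]
ft_force: [-0.4, 0.9, -0.6]
opening: 0.0853
finger_force: 0.0
t 23.3167 tcp [ 0.4486 -0.3266  0.1511] yaw 4.14 tilt [ 0.001 -0.001 -1.   ] F [-0.1 -0.  -0.8] open 0.0853 ff 0.0
shift [ 0.0023  0.0011 -0.0089] n>= 0.22134296721307117 twist 0.0025 n>= 0.019655947849740143
[[318.0, 123.0], [318.0, 132.0], [318.0, 222.0], [318.0, 229.0], [318.0, 91.0], [317.0, 252.0]]
313 40:11 44:17 48:17 52:9 56:10 60:9 64:9 68:14 72:5 76:4 80:5 84:5 88:5 92:136 96:132 100:130 104:132 108:132 112:132 116:133 120:135 124:1 128:1 132:76 136:82 140:84 144:82 148:82 152:83 156:76 160:78 164:77 168:78 172:73 176:77 180:77 184:76 188:77 192:76 196:74 200:80 204:78 208:139 212:139 216:134 220:34 224:2 228:107 232:136 236:138 240:135 244:137 248:139 252:102 256:99 260:97 264:102 268:113 272:106 276:110
317 40:11 44:18 48:18 52:7 56:7 60:6 64:6 68:11 72:1 76:1 80:1 84:1 88:1 92:133 96:134 100:133 104:133 108:134 112:137 116:136 120:136 124:1 128:1 132:136 136:78 140:77 144:77 148:77 152:77 156:77 160:79 164:74 168:79 172:81 176:76 180:77 184:77 188:75 192:76 196:79 200:77 204:138 208:136 212:138 216:138 220:25 224:2 228:111 232:139 236:138 240:137 244:136 248:139 252:104 256:95 260:100 264:106 268:112 272:104 276:109
321 40:100 44:102 48:95 52:92 56:99 60:103 64:104 68:45 72:9 76:9 80:9 84:8 88:9 92:129 96:135 100:134 104:134 108:133 112:137 116:138 120:138 124:1 128:1 132:135 136:80 140:80 144:79 148:78 152:78 156:78 160:74 164:74 168:79 172:79 176:80 180:75 184:76 188:79 192:75 196:76 200:77 204:138 208:139 212:137 216:137 220:21 224:2 228:109 232:140 236:140 240:138 244:136 248:136 252:103 256:96 260:100 264:105 268:111 272:110 276:109
```

```bash
python3 - <<'E'
import cv2,numpy as np
a=cv2.imread("pics/scene0.png").astype(int); b=cv2.imread("pics/scene15.png").astype(int)
d=np.abs(a-b).sum(2)
for n,(y0,y1,x0,x1) in dict(jar=(130,185,383,418),bowl=(278,338,290,360),cup=(215,265,393,428),stand=(170,232,345,395)).items(): print(n,(d[y0:y1,x0:x1]>80).mean().round(3))
k=((d>150)&(b.max(2)<150)).astype(np.uint8)[210:262,268:358]
n,_,st,ce=cv2.connectedComponentsWithStats(k); print([(s[4],(c+[268,210]).round()) for s,c in zip(st[1:],ce[1:]) if s[4]>8])
from cell import manip
print(manip.close_job())
E
```

```text
jar 0.0
bowl 0.0
cup 0.0
stand 0.002
[(np.int32(25), array([294., 211.])), (np.int32(169), array([307., 221.]))]
the job is handed in; nothing more can be done
None
```

Job handed in at about 23 s of the 50 s limit: the clip came free on the pick's hook and lies in the tray (two cameras agree), the pick is back level in its notches and released, and the scene camera shows no change at the jar, bowl or cup; the stand took one light contact of about 10 N when I felt for the axle.

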